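Locate a watch holder block in the gauging nest

ROBOT

A 6-joint arm with a two-finger parallel gripper is mounted at the origin on the work surface. World frame = base frame: x ahead of the robot, y to its left, z up, the work surface at z = 0. Lengths are in mm, angles in rad, forces in N, time in s.
With the tool pointing down it reaches from about 350 to 875 mm from the base axis. Payload 4.2 kg.
Tool frame: the origin (TCP) lies on the mounting face of the last link; the fingertips stand 173 mm ahead of it and the grasp point (between the pads) lies grip_point_offset ahead of it (grip_point_offset is the distance from the TCP to the grasp point, in mm); z points along the fingers, y is the line along which they close (so a half turn about z gives the same grasp; the last joint's range is limited). The gripper opens to 85 mm and grips with 20 to 120 N. Pads are 22 mm wide; open, the fingers measure 114 mm over their backs; the gripper's body (76 mm by 85 mm) begins 54 mm behind the grasp point. The pads swing forward as they close: fully open they stand 13 mm farther back than shut.
Start: joints at [1.382, 0.385, 0.008, 0, -1.194, -0.259], TCP at [270.581, 563.37, 404.712] pointing down, gripper open.
Joint ranges: [-3.14, 3.14], [-1.21, 2.06], [-1.07, 1.41], [-3.16, 2.05], [-2.99, -0.16], [-3.1, 3.1]. Speed limits (rad/s): [2.79, 2.79, 3.14, 3.14, 3.14, 3.14].

INTERFACE

Orientations are given as a unit quaternion [x, y, z, w].
In Python, from bench import read_state, get_image, job_done, recognise, place_of, grip_point_offset gives the robot as it stands. The module is installed in compiled form; this text tells all that it offers.
- The arm moves only by the tool carry_out, never from a script. Its arguments are lists of equal length, an entry for each row: "slide": the shift along the tool's x, y, z in m, a list of three; "roll": the turn about the tool's z in degrees; "claw": the finger opening in m, from 0 to 0.0854. A call has 1 to 8 rows; each row is the pose to reach, as a shift and turn from the pose commanded when the call began, along the tool's axes at that moment; what a row does not reach only later rows make up. A row lasts 1/8 s, in which the tool goes at most 62.5 mm and 10.7 degrees, less where a joint would pass 70% of its speed; a pose out of reach is approached as far as the arm can. A call with a gripper value outside its range is refused whole. The fingers move at their own pace and stop on an object; the grip force is fixed at half the most. Time passes only in rows, so rows that repeat a pose let the fingers close. It gives the time, the measured TCP pose, the force, the opening and the grip force at its end, in the units of the state.
- read_state(): the state, without advancing time (a new reading comes with each control period).
- get_image(name): name is "scene" or "side" or "wrist"; returns a dict with "img" (420x560x3 uint8, red, green, blue), "z_map" (420x560 float32, mm along the optical axis (not along the pixel's ray), 0 where there is no reading), "mtx" (3x3 intrinsics, pixels), "k1" (the pictures are not rectified: a ray, as slopes to the right and down, at radius r is drawn at 1 + k1 r^2 times it, then the intrinsics apply), "world_from_camera" (4x4, takes a point from camera to world coordinates); the wrist camera has in their place "T_tool_cam" (4x4, takes a point from camera to tool coordinates, whose origin is the TCP and whose axes are the flange's). Camera axes: x right, y up, looking along -z (the intrinsics and any distortion apply to the point x, -y, -z); pixel columns grow to the right and rows downward; lengths in mm; the calibration is good to about 2 mm. A picture is of the moment at which its call begins: read the wrist's pose just before it.
- job_done(): hands the job in; it is judged then, once.
Trained networks look in a picture, given as the dict that the camera call returned (one of the last four; its "shot" number tells which), for a name from the list of things; names that differ only in an ending like _2 or _b are one class to them, and where a whole thing is asked for, a point or a joint stands for the part that bears it (a point fixed in the world has none). Each returns a list of dicts, best first, with "conf" (0 to 1); they miss things now and then, are a little off and sometimes report something else, mostly with a low value. They report only what shows in the picture. A call takes as long as a camera call. They do not tell look-alikes from the thing itself.
- recognise(picture, thing): "at" ([column, row] in pixels, amid what is visible of it).
- place_of(picture, thing): "at" ([column, row] in pixels: a listed point, or the origin of a listed thing).
The state is a dict: "clock": time; "joints": joint angles; "joint_vel": joint speeds; "joint_efforts": joint torques, N m; "position": TCP position; "ee_rot": TCP orientation; "contact_force": force on the tool from outside, world axes, zero at the start; "wrist_torque": the same for the moment, N m; "gripper_width": finger opening in mm; "grasp_force": force on a finger pad.
Only numpy, scipy, OpenCV 4.12 (cv2) and the standard library are available. Lean on these libraries where they do the work, as an engineer would, in place of code of your own. Each camera call takes 0.05 s, during which the arm holds its last target. There are 200 camera calls.

TASK

Press the small lever of the gauging nest right down so that its feeler foot lifts and stays up. Then take the aluminium holder block by its upright rib, set it flat on the nest plate watch end first, slide it under the raised foot without knocking the foot, and press it into the corner so that it lies flush against the end fence and the side fence at once. Finish while still holding it there, pressed firmly against both fences, and leave the other things on the bench where they are.

Things in the scene. Friction and masses are not known exactly. Their poses are not given: they have to be found in the camera images.
- nest: gauging nest fixed to the bench: dark steel plate 230 x 130 x 12 mm, top 12 mm above the bench. Origin: centre of its underside. Own +x points from the free open end of the plate to the end fence and lever head, +y to the side fence, z up. A forked aluminium post 22 x 30 mm stands behind the end fence at x = +58, y = 0, top 62 mm up; the lever pivots there about y, 62 mm above the bench.
- end_fence: steel bar 12 x 72 x 12 mm standing across the plate (along the nest's y); its origin is the centre of its underside, which lies on the plate. Its face towards the nest's -x is at nest x = +35 mm; top 24 mm above the bench. Plate and fences are ground, oiled steel: friction about 0.25.
- side_fence: steel bar 100 x 16 x 12 mm along the nest's x; its origin is the centre of its underside, on the plate. Its face towards the nest's -y is at nest y = +28 mm and runs from nest x = -68 to +32 mm; top 24 mm above the bench.
- nest_corner (a point): the inner corner where the faces of the two fences meet, at plate level (nest x +35, y +28, z +12 mm). Same axes as the nest.
- lifter (a joint): angle of the pivot lever (rad): 0 = foot down, tab up; 0.40 = tab fully pressed down (stop), foot fully up. It starts within 0.06 of 0 and stays where it is left (friction; about 2 N on the tab moves it).
- lever_tab (a point): centre of the top of the lever's black press tab (24 x 28 x 6 mm), at the end farthest from the corner, 52 mm beyond the pivot along the nest's +x; about 84 mm above the bench when up, about 62 mm when fully down (it goes almost straight down, tilting 0.4 rad). Push it down from above.
- feeler_foot (a point): lower tip of the black feeler foot (12 mm across) on the lever's other end, over the watch's seat. Down: nest x +5 mm, 33 mm above the bench, in the way of the watch. Fully up: nest x -2 mm, 56 mm above the bench, the lever bar reaching 95 mm; a watch on a block standing on the plate (top 38 mm above the bench) slides under with 18 mm to spare, but not if lowered from above.
- block_grip (a point): grip point of the loose aluminium holder block (0.23-0.46 kg): 44 mm above its underside in its upright rib, 30 long (x), 16 thick (y), top at 58 mm. Grip across own y. Foot 96 x 56 x 18 mm: from this point the watch-end face is 81 mm ahead (+x), rear face 15 mm behind, sides 28 mm off. Home: own x, y along the nest's. Starts on the bench on the nest's -y side, own x within 0.5 rad of world x.
- block_watch (a point): centre of the top of the steel watch fixed on the block: disc 40 mm across, 8 mm thick, on the foot 18 mm ahead (+x) of the foot's centre, top 26 mm above the block's underside.
- round_holder: bystander: round aluminium holder, 68 mm across, 29 mm high with its watch, no rib; origin centre of underside.
- low_block: bystander: plain aluminium block 64 x 48 x 20 mm with small holes, no rib; origin centre of underside.
- loupe: bystander: black eyepiece 38 mm across, 30 mm high; origin centre of underside.
- blower: bystander: rubber dust blower 58 mm across, 105 mm high with its nozzle; origin centre of underside.
- driver: bystander: screwdriver lying on the bench, 120 mm long, along its own x.
- jar: bystander: glass jar 48 mm across, 50 mm high; origin centre of underside.
Things that resemble listed ones, but are neither listed nor needed, are in the scene too. Leave any blue or turquoise look-alike of the part that bears block_grip alone.

How it is judged (in metres and radians):
On the way:
1. the lever is pressed down and the foot is up, with the block not yet at the nest (value of joint lifter above 0.3 rad and horizontal distance between block_watch and feeler_foot above 0.06 m), for 0.2 s.
At the end, for the whole second after the job is handed in: Lever down (joint above 0.28); block flat on the plate (3 mm, 0.03 rad), square to the nest (0.03 rad), watch end forward, within 4 mm of its seat, pressing on each fence with over 1.5 N, the fingers still pressing on it with over 1.5 N, at rest (under 10 mm/s) (value of joint lifter above 0.28 rad and contact force between block and end_fence above 1.5 N and contact force between block and side_fence above 1.5 N and contact force between the fingers and block above 1.5 N and angle between the x axis of block_grip and the x axis of nest, either way round below 0.03 rad and angle between block_grip's own z axis and vertical below 0.03 rad and x of block_watch in the frame of nest between -0.001 and 0.009 m and y of block_watch in the frame of nest between -0.004 and 0.004 m and z of block_watch in the frame of nest between 0.035 and 0.041 m and linear speed of block below 0.01 m/s); the arm keeps its last pose, push and grip.
It fails at once if the block or its watch knocks against the lever or its foot (contact force between block and lifter above 1 N).
It fails at once if another thing on the bench is shifted by more than 25 mm (distance of any of round_holder, low_block, loupe, blower, driver, jar from where it was at the start of the episode above 0.025 m).
It also fails if it takes over 69 s, if anything falls off the work surface, if the arm or the gripper's body presses on something with over 40 N, if the wrist force passes 120 N, or if a joint passes its speed limit or range.

## Working session

There is one attempt and no reset: what is moved stays moved. The work goes in short steps, Python scripts to look and compute and a tool call to move; the robot and the scene stay as the last step left them, time stands still between calls to the robot, and variables do not carry over. Pictures are saved under pics/ and viewed, at most 10 in all, crops included, and the job is handed in when it is done.

Besides the shell and the picture viewer there is one more tool, called after "Call:" by a JSON object that holds its "method" and its "body". carry_out: Moves the arm, as the interface text tells. Its arguments: {"type":"object","properties":{"slide":{"type":"array"},"roll":{"type":"array"},"claw":{"type":"array"}},"required":["slide","roll","claw"]}

```bash
mkdir -p pics; cat > h.py <<'E'
import numpy as np, cv2
from scipy.spatial.transform import Rotation as R
from bench import *
def T_tool():
    s=read_state(); T=np.eye(4); T[:3,:3]=R.from_quat(s["ee_rot"]).as_matrix(); T[:3,3]=s["position"]; return T
def shot(name):
    T=T_tool(); p=get_image(name)
    p["W"]=p["world_from_camera"] if name!="wrist" else T@p["T_tool_cam"]
    return p
def ray(p,uv):
    K=np.array(p["mtx"]); d=np.array([(uv[0]-K[0,2])/K[0,0],(uv[1]-K[1,2])/K[1,1]]); u=d.copy()
    for _ in range(20): u=d/(1+p["k1"]*(u@u))
    return np.array(p["W"])[:3,3], np.array(p["W"])[:3,:3]@np.array([u[0],-u[1],-1.])
def at_depth(p,uv):
    o,d=ray(p,uv); z=p["z_map"][int(uv[1])-1:int(uv[1])+2,int(uv[0])-1:int(uv[0])+2]; return o+d*np.median(z)
def at_z(p,uv,z):
    o,d=ray(p,uv); return o+d*(z-o[2])/d[2]
def proj(p,X):
    c=np.linalg.inv(p["W"])@np.append(X,1); s=np.array([c[0],-c[1]])/-c[2]; s=s*(1+p["k1"]*(s@s)); K=np.array(p["mtx"])
    return np.array([K[0,0]*s[0]+K[0,2],K[1,1]*s[1]+K[1,2]])
def tri(obs):
    A=np.zeros((3,3));b=np.zeros(3)
    for p,uv in obs:
        o,d=ray(p,uv); d=d/np.linalg.norm(d); M=np.eye(3)-np.outer(d,d); A+=M;b+=M@o
    return np.linalg.solve(A,b)
def save(p,n): cv2.imwrite("pics/"+n,cv2.cvtColor(p["img"],cv2.COLOR_RGB2BGR))
E
cat > a.py <<'E'
from h import *
print(grip_point_offset, read_state())
H=dict(nest=0,end_fence=12,side_fence=12,nest_corner=12,lever_tab=84,feeler_foot=33,block_grip=44,block_watch=26,round_holder=0,low_block=0,loupe=0,blower=0,driver=0,jar=0)
for n in ["scene","side","wrist"]:
    p=shot(n); save(p,n+"1.png")
    for t in H:
        for r in place_of(p,t)[:3]:
            if r["conf"]>.2: print(n,t,round(r["conf"],2),np.round(r["at"]),np.round(at_z(p,r["at"],H[t])),"d",np.round(at_depth(p,r["at"])))
E
python3 a.py
```

```text
154.70000000000002 {'clock': 0.0, 'joints': array([ 1.38159840e+00,  3.85540732e-01,  6.61207034e-03, -4.99977477e-04,
       -1.19399887e+00, -2.58593852e-01]), 'joint_vel': array([-9.09646943e-04,  3.14255882e-04, -5.09312059e-05,  7.16616453e-04,
        5.68126860e-04, -7.99649455e-04]), 'joint_efforts': array([ 5.09141246e-04, -3.92291522e+01,  1.88400578e+01,  4.18611825e+00,
       -4.69834442e-03, -5.88027802e-06]), 'position': array([270.49043815, 563.19869723, 403.62519733]), 'ee_rot': array([ 9.75018785e-01, -2.22119740e-01, -1.95246732e-04,  1.07301912e-03]), 'contact_force': array([0.85163461, 0.0304833 , 0.17205177]), 'wrist_torque': array([-0.00406532, -0.03974771, -0.00765932]), 'grasp_force': 0.0, 'gripper_width': 85.53580083440305}
scene nest 0.74 [293. 259.] [561.  82.   0.] d [568.  89.  11.]
scene end_fence 0.53 [285. 265.] [598.  91.  12.] d [603.  96.  20.]
scene end_fence 0.38 [265. 199.] [ 470. -135.   12.] d [ 474. -131.   17.]
scene side_fence 0.74 [310. 264.] [549. 132.  12.] d [548. 131.  11.]
scene nest_corner 0.95 [291. 270.] [598. 114.  12.] d [604. 11
[... 1873 characters left out ...]
 [244. 274.] [ 350. -101.   44.] d [ 342. -112.   58.]
side block_watch 0.86 [356. 216.] [ 718. -122.   26.] d [ 717. -123.   27.]
side block_watch 0.86 [253. 295.] [ 337. -149.   26.] d [ 338. -148.   25.]
side block_watch 0.69 [354. 249.] [ 609. -200.   26.] d [ 609. -201.   26.]
side round_holder 0.82 [336. 314.] [ 444. -288.    0.] d [ 428. -299.   23.]
side low_block 0.81 [296. 277.] [ 458. -155.    0.] d [ 445. -168.   19.]
side loupe 0.6 [166. 199.] [398. 321.   0.] d [397. 319.   1.]
side blower 0.81 [219. 167.] [621. 366.   0.] d [604. 341.  18.]
side driver 0.57 [435. 279.] [ 693. -381.    0.] d [ 669. -389.   23.]
side jar 0.66 [406. 328.] [ 523. -410.    0.] d [ 507. -416.   20.]
```

View pics/scene1.png

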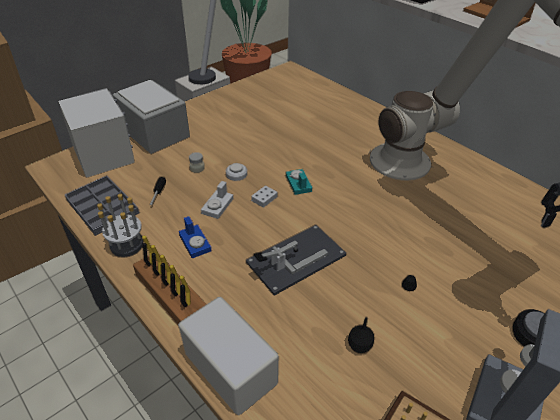

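View pics/side1.png

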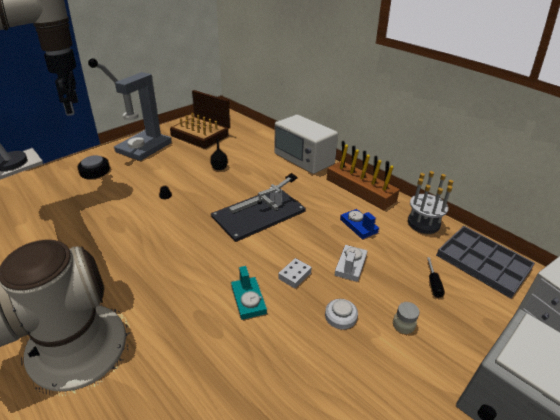

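The scene view shows the silver block at (215,198), with a blue look-alike at (195,238) and a turquoise one at (298,181). The nest is at (295,258) and the lever tab at (263,256). The side view agrees: block at (350,262), nest at (258,213). Next I'll move over the nest for a closer wrist view.

```bash
cat >> h.py <<'E'
def go(xyz,yaw):
    "TCP target, yaw of tool x (rad) -> slide (m), roll (deg)"
    T=T_tool(); s=T[:3,:3].T@(np.array(xyz)-T[:3,3])/1000
    y0=np.arctan2(T[1,0],T[0,0]); r=-np.degrees((yaw-y0+np.pi)%(2*np.pi)-np.pi)
    print("slide",np.round(s,4),"roll",round(r,2),"yaw now",round(y0,4))
E
python3 -c "
from h import *
go([500,60,400],0); print(np.round(get_image('wrist')['T_tool_cam'],2))"
```

```text
slide [0.4247 0.3544 0.0047] roll -25.66 yaw now -0.4478
[[ 0.    0.96  0.28 70.  ]
 [ 1.   -0.    0.   -0.32]
 [ 0.    0.28 -0.96 29.75]
 [ 0.    0.    0.    1.  ]]
```

Call:
{"method": "carry_out", "body": {"slide": [[0.05, 0.03, 0], [0.1, 0.061, 0], [0.15, 0.092, 0], [0.2, 0.122, 0], [0.25, 0.153, 0], [0.3, 0.184, 0], [0.35, 0.214, 0], [0.4, 0.245, 0]], "roll": [-4, -8, -12, -16, -20, -24, -25.7, -25.7], "claw": [0.04, 0, 0, 0, 0, 0, 0, 0]}}

```text
clock: 3.3
position: [525.8, 167.6, 405.1]
ee_rot: [1.0, 0.001, 0.0, -0.0]
contact_force: [0.1, 0.6, -0.4]
gripper_width: -0.1
grasp_force: 0.0
```

Call:
{"method": "carry_out", "body": {"slide": [[0.05, 0, 0], [0.1, 0, 0], [0.12, 0, 0], [0.12, 0, 0]], "roll": [0, 0, 0, 0], "claw": [0, 0, 0, 0]}}

```text
clock: 3.8
position: [646.2, 169.1, 403.4]
ee_rot: [1.0, -0.0, -0.001, 0.0]
contact_force: [0.1, 0.1, -0.4]
gripper_width: 0.1
grasp_force: 0.0
```

```bash
cat > b.py <<'E'
from h import *
import sys
H=dict(nest=0,end_fence=12,side_fence=12,nest_corner=12,lever_tab=84,feeler_foot=33,block_grip=44,block_watch=26)
s=read_state(); print(s["clock"],s["position"],s["contact_force"])
p=shot("wrist"); save(p,sys.argv[1])
for t in H:
    for r in place_of(p,t)[:2]:
        if r["conf"]>.3: print(t,round(r["conf"],2),np.round(r["at"]),np.round(at_z(p,r["at"],H[t]),1),"d",np.round(at_depth(p,r["at"]),1))
E
python3 b.py w1.png
```

```text
3.8 [646.19091897 169.11518369 403.39824136] [ 0.0765555   0.06707744 -0.40086396]
nest 0.65 [360. 266.] [540.9  77.8   0. ] d [559.2  87.4  38.9]
end_fence 0.58 [358. 224.] [593.8  86.8  12. ] d [605.3  94.6  46. ]
side_fence 0.7 [318. 273.] [538.  127.1  12. ] d [544.4 128.6  25. ]
nest_corner 0.56 [337. 228.] [589.6 108.   12. ] d [594.2 110.3  25.2]
nest_corner 0.5 [358. 226.] [592.6  86.4  12. ] d [609.8  98.   62.4]
lever_tab 0.78 [397. 176.] [659.7  73.8  84. ] d [659.7  73.8  83.9]
feeler_foot 0.91 [359. 267.] [554.8  86.8  33. ] d [559.1  89.   42.2]
```

View pics/w1.png

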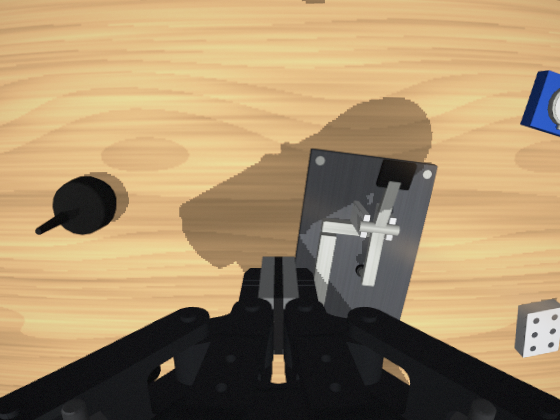

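The wrist view shows the tab at (397,175) and the foot at (359,267), and the plate edges give a nest yaw of about -0.125 rad. The tab works out at (660, 74, 84), so I'll press there.

Call:
{"method": "carry_out", "body": {"slide": [[0.005, 0.035, 0.05], [0.01, 0.07, 0.09], [0.014, 0.095, 0.125], [0.014, 0.095, 0.13], [0.014, 0.095, 0.13]], "roll": [2, 5, 7, 7, 7], "claw": [0, 0, 0, 0, 0]}}

```text
clock: 4.88
position: [659.4, 74.9, 275.3]
ee_rot: [0.998, -0.06, 0.0, 0.0]
contact_force: [0.3, -0.1, 0.5]
gripper_width: -0.1
grasp_force: 0.0
```

```bash
python3 b.py w2.png
```

```text
4.875 [659.42003463  74.88071564 275.28605519] [ 0.3429822  -0.08536549  0.52824984]
nest 0.82 [279. 343.] [548.9  88.    0. ] d [652.3  76.1 140.8]
nest_corner 0.83 [241. 312.] [587.8 111.6  12. ] d [671.6  85.3 150.4]
lever_tab 0.64 [279. 256.] [659.6  75.2  84. ] d [659.5  75.2  83.9]
```

View pics/w2.png

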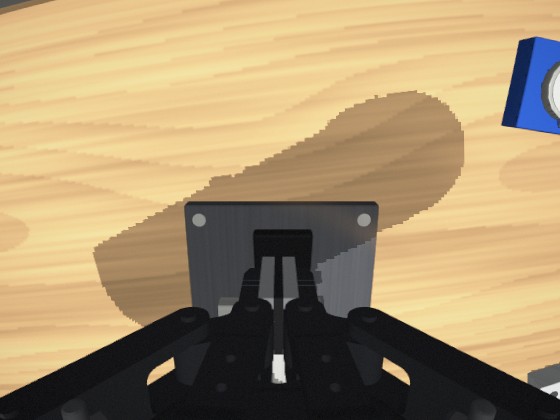

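The tab at (283,240) is right under the fingertips, and the plate's end edge is level in the picture, which confirms the yaw. Pressing in steps.

Call:
{"method": "carry_out", "body": {"slide": [[0, 0, 0.01], [0, 0, 0.018], [0, 0, 0.024], [0, 0, 0.03], [0, 0, 0.034], [0, 0, 0.034]], "roll": [0, 0, 0, 0, 0, 0], "claw": [0, 0, 0, 0, 0, 0]}}

```text
clock: 6.08
position: [658.8, 74.4, 240.0]
ee_rot: [0.998, -0.061, -0.001, 0.0]
contact_force: [-0.3, -0.3, -0.5]
gripper_width: 0.1
grasp_force: 0.0
```

Call:
{"method": "carry_out", "body": {"slide": [[0, 0, 0.003], [0, 0, 0.005], [0, 0, 0.005]], "roll": [0, 0, 0], "claw": [0, 0, 0]}}

```text
clock: 6.45
position: [658.9, 74.4, 236.2]
ee_rot: [0.998, -0.061, -0.0, 0.0]
contact_force: [-2.6, -1.3, 4.8]
gripper_width: -0.1
grasp_force: 2.3
```

Call:
{"method": "carry_out", "body": {"slide": [[0, 0, 0.002], [0, 0, 0.003], [0, 0, 0.003]], "roll": [0, 0, 0], "claw": [0, 0, 0]}}

```text
clock: 6.82
position: [658.8, 74.5, 235.9]
ee_rot: [0.998, -0.06, 0.0, 0.0]
contact_force: [-6.9, -0.1, 16.0]
gripper_width: 0.3
grasp_force: 7.5
```

Force rose to 16 N with no further motion, so the lever is at its stop. Retreating upward and moving over the block.

Call:
{"method": "carry_out", "body": {"slide": [[0, 0, -0.05], [0, 0, -0.1], [-0.01, 0.05, -0.14], [-0.02, 0.11, -0.14], [-0.03, 0.17, -0.14], [-0.04, 0.23, -0.14], [-0.05, 0.29, -0.14], [-0.053, 0.3, -0.14]], "roll": [0, 0, -7, -14, -21, -28, -33, -33], "claw": [0, 0, 0.04, 0.085, 0.085, 0.085, 0.085, 0.085]}}

```text
clock: 7.82
position: [568.7, -220.1, 372.1]
ee_rot: [0.975, 0.223, -0.0, -0.0]
contact_force: [0.2, -0.3, 1.1]
gripper_width: 85.2
grasp_force: 0.0
```

```bash
python3 b.py w3.png; python3 -c "
from h import *
o=[]
for n in ['scene','side']:
    p=shot(n)
    for t in ['feeler_foot','lever_tab','nest_corner']:
        for r in place_of(p,t)[:1]: print(n,t,r, at_z(p,r['at'],dict(feeler_foot=56,lever_tab=62,nest_corner=12)[t])); o.append((t,p,r['at']))
for t in ['feeler_foot','lever_tab','nest_corner']: print(t,tri([(p,a) for k,p,a in o if k==t]))
"
```

```text
7.825 [ 568.73085188 -220.05268702  372.07103732] [ 0.1901929  -0.34304807  1.0625241 ]
nest 0.43 [298. 312.] [ 447.5 -300.     0. ] d [ 463.6 -290.2   30. ]
end_fence 0.59 [170. 245.] [ 465.6 -150.3   12. ] d [ 470.4 -151.4   21.6]
block_grip 0.58 [282. 209.] [ 555.1 -228.6   44. ] d [ 559.1 -226.5   59.5]
block_watch 0.64 [281. 148.] [ 598.9 -206.3   26. ] d [ 599.1 -206.2   27.6]
scene feeler_foot {'at': [267.1, 199.3], 'conf': 0.59} [500.7267126 -91.2794322  56.       ]
scene lever_tab {'at': [293.5, 244.9], 'conf': 0.66} [567.61727531  87.51651031  62.        ]
scene nest_corner {'at': [292.9, 270.3], 'conf': 0.75} [594.84503485 116.76604673  12.        ]
side feeler_foot {'at': [253.7, 196.9], 'conf': 0.72} [543.3929775   94.30847222  56.        ]
side lever_tab {'at': [288.8, 183.4], 'conf': 0.77} [653.87811024  73.07355615  62.        ]
side nest_corner {'at': [263.2, 197.4], 'conf': 0.98} [602.26646732 123.41013307  12.        ]
feeler_foot [515.89136313  -7.06659617 121.78985104]
lever_tab [606.14223303  75.81581314  82.37106585]
nest_corner [597.81923462 119.03627871  16.35236756]
```

View pics/w3.png

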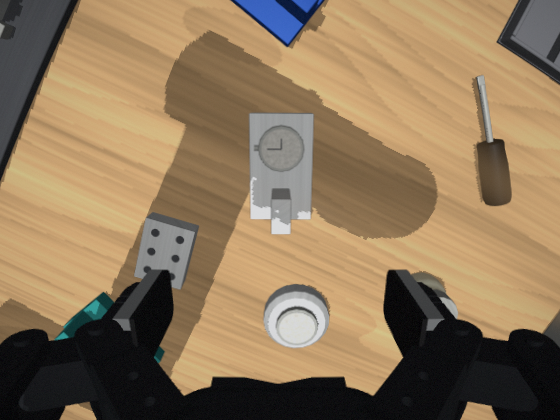

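The block fills (249–313, 114–220) in the wrist view with its sides vertical, so the tool yaw (0.45) already matches the block. I'll refine the grip from the depth map.

```bash
cat > c.py <<'E'
from h import *
p=shot("wrist"); K=np.array(p["mtx"]); 
vv,uu=np.mgrid[90:260,215:345]; P=[]
for u,v in zip(uu.ravel(),vv.ravel()):
    z=p["z_map"][v,u]
    if z>0:
        o,d=ray(p,(u,v)); P.append(o+d*z)
P=np.array(P); c=np.array([560,-228]); near=np.hypot(*(P[:,:2]-c).T)<110
for n,lo,hi in [("rib",50,64),("foot",12,21.5)]:
    Q=P[near&(P[:,2]>lo)&(P[:,2]<hi)]; r=cv2.minAreaRect(Q[:,:2].astype(np.float32)); print(n,len(Q),np.median(Q[:,2]),r)
Q=P[near&(P[:,2]>12)]; print("all",cv2.minAreaRect(Q[:,:2].astype(np.float32)))
r=place_of(p,"block_grip")[:2]; print(r)
T=T_tool(); print(T[:3,3],np.arctan2(T[1,0],T[0,0]))
E
python3 c.py
```

```text
rib 719 58.83293601991528 ((553.1929931640625, -228.41990661621094), (30.05875587463379, 15.500088691711426), 26.075910568237305)
foot 4278 19.00919950322509 ((582.2407836914062, -213.80697631835938), (95.57661437988281, 55.369537353515625), 25.505910873413086)
all ((582.2407836914062, -213.80697631835938), (95.57661437988281, 55.369537353515625), 25.505910873413086)
[{'at': [283.5, 210.7], 'conf': 0.94}, {'at': [80.3, 340.9], 'conf': 0.58}]
[ 570.1692622  -216.96387632  372.73476013] 0.4544409078993112
```

Call:
{"method": "carry_out", "body": {"slide": [[-0.01, 0.001, 0.04], [-0.02, 0.002, 0.08], [-0.02, 0.002, 0.12], [-0.02, 0.002, 0.15], [-0.02, 0.002, 0.165], [-0.02, 0.002, 0.174], [-0.02, 0.002, 0.174]], "roll": [0.5, 0.5, 0.5, 0.5, 0.5, 0.5, 0.5], "claw": [0.085, 0.085, 0.085, 0.085, 0.085, 0.085, 0.085]}}

```text
clock: 9.65
position: [553.3, -227.6, 198.9]
ee_rot: [0.975, 0.221, 0.0, 0.0]
contact_force: [-0.1, -0.0, -0.1]
gripper_width: 84.9
grasp_force: 0.0
```

Call:
{"method": "carry_out", "body": {"slide": [[0, 0, 0], [0, 0, 0], [0, 0, 0], [0, 0, 0], [0, 0, 0], [0, 0, 0]], "roll": [0, 0, 0, 0, 0, 0], "claw": [0.04, 0, 0, 0, 0, 0]}}

```text
clock: 10.4
position: [553.4, -227.6, 199.3]
ee_rot: [0.975, 0.221, 0.001, 0.0]
contact_force: [0.2, -0.1, 3.4]
gripper_width: 15.4
grasp_force: 59.0
```

Call:
{"method": "carry_out", "body": {"slide": [[0, 0, -0.01], [0, 0, -0.03], [0, 0, -0.05], [0, 0, -0.06], [0, 0, -0.06]], "roll": [0, 0, 0, 0, 0], "claw": [0, 0, 0, 0, 0]}}

```text
clock: 11.02
position: [553.0, -227.4, 259.1]
ee_rot: [0.975, 0.221, 0.0, -0.0]
contact_force: [-1.2, 0.9, -2.2]
gripper_width: 15.6
grasp_force: 58.4
```

Block is held and lifted (15.5 mm opening, 58 N). Carrying it to a hover off the nest's open end.

Call:
{"method": "carry_out", "body": {"slide": [[0, -0.02, -0.015], [0.001, -0.07, -0.03], [0.001, -0.125, -0.03], [0.002, -0.18, -0.03], [0.003, -0.235, -0.03], [0.004, -0.29, -0.03], [0.004, -0.34, -0.03], [0.004, -0.362, -0.03]], "roll": [3, 9, 15, 21, 27, 32.5, 32.5, 32.5], "claw": [0, 0, 0, 0, 0, 0, 0, 0]}}

```text
clock: 12.02
position: [399.1, 102.3, 288.1]
ee_rot: [0.998, -0.059, -0.001, 0.0]
contact_force: [0.6, 0.6, -2.3]
gripper_width: 15.1
grasp_force: 59.0
```

Call:
{"method": "carry_out", "body": {"slide": [[0, 0, 0], [0, 0, 0]], "roll": [0, 0], "claw": [0, 0]}}

```text
clock: 12.28
position: [400.6, 100.4, 288.3]
ee_rot: [0.998, -0.061, -0.001, 0.0]
contact_force: [0.4, -1.0, -2.7]
gripper_width: 15.0
grasp_force: 59.0
```

```bash
python3 b.py w4.png; cat > d.py <<'E'
from h import *
p=shot("wrist"); np.save("w4.npy",{k:p[k] for k in ("img","z_map","mtx","k1","W")},allow_pickle=True)
E
python3 d.py
```

```text
12.275 [400.57939474 100.44416743 288.27319428] [ 0.39725807 -1.0230935  -2.69307719]
block_grip 0.9 [278. 297.] [348.2 107.2  44. ] d [407.4 100.1 148. ]
block_watch 0.94 [279. 159.] [435.7  96.3  26. ] d [449.2  94.9 116.8]
```

View pics/w4.png

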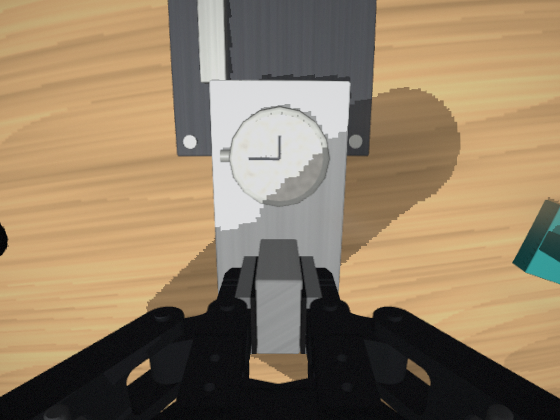

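The plate's open end is at row 156, with corners at (178,156) and (369,156). The side-fence end is at row 81 with its inner top edge near column 225, and the block shows square. Checking this against the estimated nest pose.

```bash
cat > e.py <<'E'
from h import *
p=np.load("w4.npy",allow_pickle=True).item(); 
a=-.122; o=np.array([550.4,88.6]); Rn=np.array([[np.cos(a),-np.sin(a)],[np.sin(a),np.cos(a)]])
f=lambda uv,z: np.round(Rn.T@(at_z(p,uv,z)[:2]-o),1)
g=cv2.cvtColor(p["img"],cv2.COLOR_RGB2GRAY)
for n,uv,z in [("cornerL",(178,156),12),("cornerR",(369,156),12),("L top",(168,2),12),("R top",(376,2),12),("fence end in",(225,81),24),("fence end out",(200,81),24)]: print(n,f(uv,z))
print(at_depth(p,(195,120)),at_depth(p,(300,40)),at_depth(p,(212,40)))
for r in (20,60): print(r,g[r,190:240])
print([f((x,r),24) for r,x in ((5,225),(70,225))])
# held block
for n,uv,z in [("blk FL",(210,82),107),("blk FR",(350,82),107),("BL",(216,230),107),("BR",(344,230),107)]: print(n,f(uv,z))
T=p["W"]; print(read_state()["position"])
E
python3 e.py
```

```text
cornerL [-114.4   62.5]
cornerR [-114.3  -67.1]
L top [-17.4  63.3]
R top [-17.5 -66.3]
fence end in [-66.6  27.1]
fence end out [-66.5  42.5]
[466.53948045 148.65273359  12.50325464] [507.18622651  74.62868391  13.26437201] [512.12480881 127.71492791  24.66128248]
20 [ 86  86  87  86  88  88  86  87  95 176 193 193 194 194 193 196 199 197
 196 198 201 204 204 201 199 197 198 202 202 201 200 201 203 196 138  63
  57  53  50  71  85  84  84  85  84  85  85  85  85  84]
60 [ 87  89  91  92  91  91  92  92  92  90 164 207 208 206 204 204 205 208
 209 208 209 211 216 217 216 213 210 210 215 216 215 215 214 215 199 147
  77  59  55  52  48  71  86  86  87  89  91  88  87  87]
[array([-22.9,  25.9]), array([-60.1,  26.9])]
blk FL [-71.6  21.5]
blk FR [-71.6 -34.1]
BL [-133.8   21.8]
BR [-133.7  -34.6]
[400.68724416 100.62191905 288.68758719]
```

Call:
{"method": "carry_out", "body": {"slide": [[0.02, 0, 0], [0.042, 0, 0.0], [0.044, 0, 0.03], [0.044, 0, 0.055], [0.044, 0, 0.068], [0.044, 0, 0.074], [0.044, 0, 0.074]], "roll": [-0.4, -0.4, -0.4, -0.4, -0.4, -0.4, -0.4], "claw": [0, 0, 0, 0, 0, 0, 0]}}

```text
clock: 13.65
position: [444.5, 95.7, 214.9]
ee_rot: [0.998, -0.057, 0.0, -0.0]
contact_force: [-0.6, 0.7, -1.4]
gripper_width: 15.1
grasp_force: 59.1
```

Call:
{"method": "carry_out", "body": {"slide": [[0, 0, 0.001], [0, 0, 0.002], [0, 0, 0.002]], "roll": [0, 0, 0], "claw": [0, 0, 0]}}

```text
clock: 14.02
position: [444.3, 95.5, 213.0]
ee_rot: [0.998, -0.057, 0.0, -0.0]
contact_force: [-0.1, 0.7, -2.3]
gripper_width: 15.2
grasp_force: 59.1
```

Call:
{"method": "carry_out", "body": {"slide": [[0, 0, 0.001], [0, 0, 0.002], [0, 0, 0.002]], "roll": [0, 0, 0], "claw": [0, 0, 0]}}

```text
clock: 14.4
position: [444.3, 95.5, 211.2]
ee_rot: [0.998, -0.057, 0.0, 0.0]
contact_force: [-2.0, -0.2, 4.8]
gripper_width: 15.4
grasp_force: 60.1
```

The block is on the plate. Before sliding I'll check that the foot is really up.

```bash
python3 -c "
from h import *
a=[]
for n,(u,v) in dict(scene=(295,250),side=(258,205)).items():
    p=shot(n); c=p['img'][v-50:v+50,u-65:u+65]; a.append(cv2.resize(c,None,fx=5,fy=5,interpolation=cv2.INTER_CUBIC)[:, :])
    for t in ['feeler_foot','lever_tab']: print(n,t,[(r['at'],round(r['conf'],2)) for r in place_of(p,t)[:1]])
    a0=-.118
    for h,x,l in ((56,-2,'foot up'),(33,5,'foot dn'),(62,110,'tab dn'),(84,110,'tab up')): print(l,proj(p,[550.4+x*np.cos(a0),88.6+x*np.sin(a0)+1,h]))
cv2.imwrite('pics/foot.png',cv2.cvtColor(cv2.resize(np.vstack(a),(390,600)),cv2.COLOR_RGB2BGR))"
```

```text
scene feeler_foot [([295.1, 244.3], 0.77)]
scene lever_tab [([259.6, 262.0], 0.67)]
foot up [299.64937226 243.36195779]
foot dn [297.08464467 250.72689201]
tab dn [262.38949871 260.8450915 ]
tab up [262.24484865 254.70321349]
side feeler_foot [([294.5, 276.7], 0.59)]
side lever_tab [([289.4, 184.7], 0.71)]
foot up [256.20500165 196.8990647 ]
foot dn [258.49576755 202.98971452]
tab dn [289.38384749 182.14704052]
tab up [289.62632851 175.47915857]
```

View pics/foot.png

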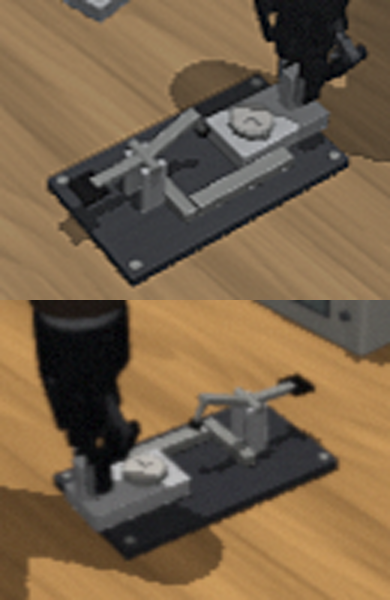

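The crop shows the tab down, the foot raised (about (202,128) in the upper crop, (197,422) in the lower) and the block flat at the open end. Sliding it in.

Call:
{"method": "carry_out", "body": {"slide": [[0.008, 0, 0], [0.018, 0, 0], [0.028, 0, 0], [0.038, 0, 0], [0.046, 0, 0], [0.052, 0, 0], [0.054, 0, 0], [0.054, 0, 0]], "roll": [0, 0, 0, 0, 0, 0, 0, 0], "claw": [0, 0, 0, 0, 0, 0, 0, 0]}}

```text
clock: 15.7
position: [498.5, 89.4, 211.2]
ee_rot: [0.998, -0.057, 0.001, -0.0]
contact_force: [-1.6, -1.2, 5.0]
gripper_width: 15.2
grasp_force: 60.1
```

Call:
{"method": "carry_out", "body": {"slide": [[0.0, -0.002, 0], [0, -0.003, 0], [0, -0.004, 0], [0, -0.004, 0]], "roll": [0, 0, 0, 0], "claw": [0, 0, 0, 0]}}

```text
clock: 16.2
position: [498.9, 92.5, 211.3]
ee_rot: [0.998, -0.057, 0.0, 0.001]
contact_force: [0.8, -7.0, 4.9]
gripper_width: 15.0
grasp_force: 60.3
```

Call:
{"method": "carry_out", "body": {"slide": [[0.002, 0, 0], [0.004, 0, 0], [0.005, 0, 0], [0.006, 0, 0], [0.006, 0, 0]], "roll": [0, 0, 0, 0, 0], "claw": [0, 0, 0, 0, 0]}}

```text
clock: 16.82
position: [503.5, 91.9, 211.2]
ee_rot: [0.998, -0.057, -0.001, 0.001]
contact_force: [-6.3, -3.0, 10.2]
gripper_width: 15.2
grasp_force: 61.0
```

Call:
{"method": "carry_out", "body": {"slide": [[0.001, -0.001, 0], [0.0015, -0.0015, 0], [0.0015, -0.0015, 0], [0.0015, -0.0015, 0]], "roll": [0, 0, 0, 0], "claw": [0, 0, 0, 0]}}

```text
clock: 17.32
position: [504.1, 92.3, 211.3]
ee_rot: [0.998, -0.057, -0.003, 0.002]
contact_force: [-9.9, -5.7, 14.2]
gripper_width: 15.1
grasp_force: 61.7
```

```bash
python3 - <<'E'
from h import *
s=read_state(); print(s["position"],s["contact_force"],s["wrist_torque"],R.from_quat(s["ee_rot"]).as_matrix()[:,2], 2*np.arctan2(s["ee_rot"][1],s["ee_rot"][0]))
p=shot("wrist"); save(p,"w5.png")
E
```

```text
[504.05722738  92.34529233 211.25485835] [-9.88813789 -5.69567567 14.24129651] [-1.44880229  2.04580374  0.04599325] [-0.00638087 -0.00372857 -0.99997269] -0.11480838440047089
```

View pics/w5.png

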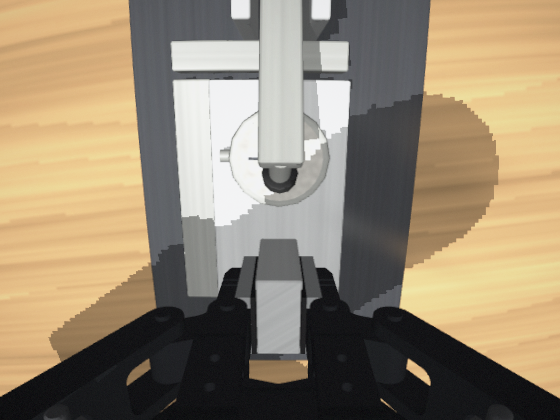

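The wrist view shows the block's left side against the side fence (column 212). A dark strip remains ahead of it at rows 71–80, so I'll compute whether that is a real gap.

```bash
python3 - <<'E'
from h import *
p=shot("wrist"); a=-.1148; Rn=np.array([[np.cos(a),-np.sin(a)],[np.sin(a),np.cos(a)]]); o=T_tool()[:2,3]
f=lambda uv,z: np.round(Rn.T@(at_z(p,uv,z)[:2]-o),1)
g=cv2.cvtColor(p["img"],cv2.COLOR_RGB2GRAY)
for u in (195,240,325): print(u,g[38:90,u])
for n,uv,z in [("end fence front top",(240,71),24),("end fence back top",(240,41),24),("side fence end",(195,80),24),("block front",(240,80),30),("block front R",(345,81),30),("block left",(212,150),30),("block right",(346,150),30),("sf in",(210,150),24)]: print(n,f(uv,z))
print([np.round(at_depth(p,q),1) for q in ((240,55),(240,90),(325,75),(195,100),(335,120),(240,75))])
E
```

```text
195 [ 92  90 129 190 219 227 228 228 229 229 230 228 229 228 227 229 229 231
 231 230 228 226 228 229 230 232 234 234 235 238 238 219 169  87  77  87
  93  94  80  61  66 155 215 236 240 240 241 240 240 240 241 241]
240 [ 97  97 138 200 223 225 225 225 226 226 226 226 226 225 225 226 227 229
 228 226 225 224 225 226 227 229 230 232 233 235 230 200 141  88  79  97
  99  99 101  99  99 131 234 242 242 242 242 241 242 242 242 242]
325 [ 60  59  85 175 200 219 217 220 219 218 219 220 220 219 220 221 223 225
 226 223 222 220 219 219 219 220 220 222 223 225 227 216 180 112  70  80
  94  95  98  96  62  76 190 236 241 241 242 242 241 241 242 242]
end fence front top [81.8 15.6]
end fence back top [93.4 15.4]
side fence end [78.4 34.2]
block front [78.  15.1]
block front R [ 77.7 -26.3]
block left [50.4 27.3]
block right [ 50.4 -27.9]
sf in [49.6 29.2]
[array([593.2,  97.5,  25.1]), array([579.4,  98.8,  31.2]), array([582.2,  62.7,  12.8]), array([578. , 118.4,  25.1]), array([563.6,  62.6,  31.2]), array([586.4,  99.6,  13.4])]
```

The gap is real: plate depth shows through about 3.5 mm of it, so the block is only held by friction under the rising down-force. I'll relieve the down-force and continue forward.

Call:
{"method": "carry_out", "body": {"slide": [[0, 0, -0.001], [0.0, 0, -0.0015], [0, 0, -0.0015]], "roll": [0, 0, 0], "claw": [0, 0, 0]}}

```text
clock: 17.8
position: [504.2, 92.4, 211.5]
ee_rot: [0.998, -0.057, -0.003, 0.002]
contact_force: [-4.7, -6.0, 4.5]
gripper_width: 15.2
grasp_force: 60.1
```

Call:
{"method": "carry_out", "body": {"slide": [[0.0005, 0.0005, -0.0003], [0.001, 0.0005, -0.0005], [0.0015, 0.0005, -0.0007], [0.002, 0.0005, -0.0008], [0.002, 0.0005, -0.0008]], "roll": [0, 0, 0, 0, 0], "claw": [0, 0, 0, 0, 0]}}

```text
clock: 18.42
position: [506.4, 92.0, 211.8]
ee_rot: [0.998, -0.058, -0.003, 0.002]
contact_force: [-2.9, -4.4, 1.3]
gripper_width: 15.4
grasp_force: 59.5
```

```bash
cat > g.py <<'E'
from h import *
s=read_state(); print(s["position"],s["contact_force"],s["wrist_torque"])
p=shot("wrist"); a=-.1148; Rn=np.array([[np.cos(a),-np.sin(a)],[np.sin(a),np.cos(a)]]); o=T_tool()[:2,3]
f=lambda uv,z: np.round(Rn.T@(at_z(p,uv,z)[:2]-o),1)
g=cv2.cvtColor(p["img"],cv2.COLOR_RGB2GRAY).astype(float)
for u in (225,240,330,340):
    c=g[55:100,u]; dn=55+np.argmin(np.diff(c)); up=55+np.argmax(np.diff(c)); print(u,"fence edge",dn,f((u,dn+.5),24),"block front",up,f((u,up+.5),30))
for v in (120,180): print(v,g[v,200:222].astype(int))
E
python3 g.py
```

```text
[506.44605595  91.9936451  211.78866139] [-2.87131367 -4.39133467  1.27251742] [-1.26374334  0.80062998  0.04188006]
225 fence edge 76 [79.8 21.9] block front 79 [78.3 21.2]
240 fence edge 76 [79.7 15.8] block front 79 [78.2 15.2]
330 fence edge 77 [ 79.4 -21.1] block front 80 [ 77.9 -20.3]
340 fence edge 77 [ 79.5 -25.3] block front 80 [ 78.  -24.3]
120 [239 241 242 242 242 241 242 242 242 242 203 240 243 243 243 243 243 243
 243 243 243 243]
180 [234 233 232 233 235 237 237 236 237 236 236 238 235 230 244 243 244 243
 244 243 244 243]
```

It is sliding now, with about 1.5 mm left.

Call:
{"method": "carry_out", "body": {"slide": [[0.0005, 0, 0], [0.001, 0, -0.0001], [0.0015, 0, -0.0002], [0.002, 0, -0.0003], [0.002, 0, -0.0003]], "roll": [0, 0, 0, 0, 0], "claw": [0, 0, 0, 0, 0]}}

```text
clock: 19.1
position: [508.0, 91.8, 211.9]
ee_rot: [0.998, -0.058, -0.004, 0.002]
contact_force: [-4.7, -3.4, 1.3]
gripper_width: 15.1
grasp_force: 59.6
```

```bash
python3 g.py
```

```text
[508.00885642  91.83268142 211.90085302] [-4.69419568 -3.44964392  1.2925572 ] [-0.89912197  1.30693528  0.0684688 ]
225 fence edge 78 [78.8 21.9] block front 80 [77.7 21.1]
240 fence edge 78 [78.8 15.7] block front 79 [78.  15.2]
330 fence edge 79 [ 78.4 -21.2] block front 80 [ 77.7 -20.4]
340 fence edge 79 [ 78.5 -25.3] block front 80 [ 77.8 -24.4]
120 [240 242 242 243 243 243 243 242 243 242 210 241 243 243 243 243 244 243
 243 243 243 243]
180 [234 233 233 233 237 238 238 237 236 237 237 238 236 234 244 244 244 244
 244 243 244 243]
```

Call:
{"method": "carry_out", "body": {"slide": [[0.0005, 0, 0], [0.001, 0, 0], [0.0015, 0, 0], [0.002, 0, 0], [0.002, -0.0005, 0], [0.002, -0.001, 0], [0.002, -0.001, 0]], "roll": [0, 0, 0, 0, 0, 0, 0], "claw": [0, 0, 0, 0, 0, 0, 0]}}

```text
clock: 20.02
position: [508.7, 92.1, 212.0]
ee_rot: [0.998, -0.058, -0.006, 0.003]
contact_force: [-10.6, -2.5, 5.9]
gripper_width: 15.5
grasp_force: 60.3
```

```bash
python3 g.py
```

```text
[508.73478536  92.10677012 211.98011768] [-10.56271464  -2.52706542   5.90025362] [-0.83230169  2.55095184  0.09224703]
225 fence edge 78 [78.  21.5] block front 79 [77.3 20.7]
240 fence edge 78 [78.  15.3] block front 79 [77.3 14.8]
330 fence edge 79 [ 77.6 -21.6] block front 80 [ 77.  -20.8]
340 fence edge 79 [ 77.7 -25.7] block front 80 [ 77.  -24.7]
120 [242 243 243 243 243 243 243 243 243 243 229 242 243 243 243 243 243 244
 243 244 243 244]
180 [234 234 233 235 237 238 238 238 237 237 238 233 211 236 244 244 244 244
 244 244 244 244]
```

The end fence is reached: Fx jumped to -10.6 N and the motion stopped. Pressing more firmly to the side.

Call:
{"method": "carry_out", "body": {"slide": [[0, -0.0007, 0], [0, -0.0014, 0], [0.0003, -0.002, 0], [0.0003, -0.002, 0], [0.0003, -0.002, 0]], "roll": [0, 0, 0, 0, 0], "claw": [0, 0, 0, 0, 0]}}

```text
clock: 20.7
position: [509.0, 92.7, 212.0]
ee_rot: [0.998, -0.058, -0.006, 0.004]
contact_force: [-8.1, -9.2, 8.0]
gripper_width: 15.4
grasp_force: 60.6
```

```bash
python3 g.py
```

```text
[509.02990854  92.72752004 212.01801288] [-8.08575399 -9.15615181  8.02251338] [-2.86276546  2.19639551  0.16637961]
225 fence edge 78 [77.7 20.9] block front 79 [77.  20.1]
240 fence edge 78 [77.7 14.8] block front 79 [77.  14.2]
330 fence edge 79 [ 77.3 -22.1] block front 80 [ 76.7 -21.3]
340 fence edge 79 [ 77.4 -26.3] block front 80 [ 76.7 -25.3]
120 [241 242 242 242 243 242 242 242 242 243 210 241 243 243 243 243 243 244
 244 243 244 243]
180 [234 234 233 233 236 238 238 237 237 236 237 238 234 229 244 243 244 243
 244 243 244 244]
```

Call:
{"method": "carry_out", "body": {"slide": [[0.0005, 0, 0], [0.001, -0.0002, 0], [0.0012, -0.0004, 0], [0.0012, -0.0004, 0], [0.0012, -0.0004, 0]], "roll": [0, 0, 0, 0, 0], "claw": [0, 0, 0, 0, 0]}}

```text
clock: 21.38
position: [509.4, 92.8, 212.0]
ee_rot: [0.998, -0.058, -0.008, 0.004]
contact_force: [-13.0, -8.9, 10.6]
gripper_width: 15.0
grasp_force: 61.1
```

```bash
python3 g.py; python3 -c "
from h import *
s=read_state(); print(s['ee_rot'],s['clock'])"
```

```text
[509.43688467  92.81790605 212.04282364] [-12.98013767  -8.85752314  10.64494314] [-2.51959363  3.02075964  0.15397494]
225 fence edge 78 [77.3 20.7] block front 79 [76.7 20. ]
240 fence edge 78 [77.3 14.6] block front 79 [76.6 14. ]
330 fence edge 78 [ 77.4 -22.3] block front 80 [ 76.3 -21.4]
340 fence edge 78 [ 77.4 -26.4] block front 80 [ 76.3 -25.4]
120 [241 242 242 243 243 243 243 242 243 243 225 242 244 243 243 244 243 243
 243 243 244 243]
180 [235 233 233 234 237 238 238 238 237 237 237 239 238 237 244 244 244 244
 244 244 244 244]
[ 0.99827892 -0.05798517 -0.00757617  0.00441842] 21.425
```

```bash
python3 -c "
from bench import *
print(job_done())"
```

```text
the job is handed in; nothing more can be done
None
```

I pressed the lever fully down, then set the block on the plate, slid it under the raised foot and handed the job in with it still held in the corner. The estimated push was at least 6 N on the end fence and 4 N on the side fence, with about 0.0175 rad of tool tilt. The hand-in returned no verdict.

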